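# Free the plywood bat for the banding wheel

### The job

A plywood bat is caught under two fired tiles and a bowl stacked on a wooden stand. Holding its tongue, slide the bat straight out between the two stop pegs, which hold the stack back, so that the tiles and the bowl settle upright in place on the stand, then lay the bat flat with its square part centred on the round head of the banding wheel and let go. Do not lift, tip or shift the stack, and leave everything else on the table where it is.

Things in the scene. Friction and masses are not known exactly. Their poses are not given: they have to be found in the camera images.
- stand: Fixed dark wooden stand, 180 x 180 x 18 mm. Origin: centre of its underside; z up. Two stop pegs, 14 mm thick, 53 mm high, rise from its top at own (-62, -79) and (62, -79) mm: the bat passes through their 110 mm gap along the stand's own -y, the wider tiles do not. That -y points to the robot's right, up to 0.35 rad off; the bat's tongue sticks out that way past the stand's edge.
- stand_top (a point): Centre of the stand's top surface, 18 mm above the table; axes as the stand's. The stack stands within about 8 mm of it; when the bat has been drawn out the tiles rest here.
- bat: Loose plywood bat, 12 mm thick, 0.11 kg: a square part 96 mm (own x) by 100 mm (own y) and a tongue 36 mm wide reaching to 131 mm from the origin along its own -y. Origin: centre of the square part's underside; z up. It starts flat on the stand under the tiles, its origin some 18 mm from the stand's centre towards the pegs. Drawn 120 mm along the stand's -y it is clear. Sliding takes up to about 10 N.
- bat_grip (a point): Point to grip on the bat's tongue: 110 mm from the bat's origin along its own -y, midway through the thickness (6 mm above the underside). The tongue is 36 mm wide here along the bat's own x; at the start its underside is 18 mm above open table, so fingers can reach down on both sides; the tiles' edge is about 58 mm away.
- tile_low: Loose terracotta tile, 140 x 140 x 10 mm, about 0.26 kg, lying on the bat. Origin: centre of its underside; z up. It is wider than the gap of the pegs, with its front edge within about 8 mm of them.
- tile_high: Loose blue tile, 130 x 130 x 10 mm, about 0.22 kg, lying on the terracotta tile. Origin: centre of its underside; z up.
- bowl: Loose white bowl, 84 mm across the rim, 45 mm high, about 0.12 kg, standing on the blue tile; its rim is about 95 mm above the table at the start. Origin: centre of its underside; z up.
- wheel: Fixed banding wheel (it does not turn): dark foot 130 mm across, round aluminium head 160 mm across and 14 mm thick, top 70 mm above the table. Origin: centre of its underside; z up.
- wheel_top (a point): Centre of the flat top of the wheel's head, 70 mm above the table. The bat's tongue reaches past the edge of the head when the bat is centred.
- glaze_jar: Bystander: clear jar with green cap, 68 mm across, 85 mm high. Origin: centre of its underside.
- pinch_pot: Bystander: terracotta pot, 68 mm across, 45 mm high. Origin: centre of its underside.
- mug: Bystander: white mug, 80 mm across, 90 mm high. Origin: centre of its underside.
- wood_rib: Bystander: flat wooden shaping rib, 60 x 110 x 8 mm, lying on the table. Origin: centre of its underside.
- brush: Bystander: brush 180 mm long, lying on the table along its own x, under 25 mm high. Origin: on its underside.
- roller_guide: Bystander: wooden slat 30 x 200 x 12 mm, lying on the table. Origin: centre of its underside.
Mind the look-alikes: they are no part of the job. What is shaped like the bat but black is not meant.

How it is judged:
On the way:
1. the bat has been slid out from under the stack, which has settled on the stand (y of bat in the frame of stand below -0.12 m and horizontal distance between each of tile_low, tile_high, bowl and stand_top below 0.035 m and z of tile_low in the frame of stand_top between -0.005 and 0.005 m and angle between each of tile_low, tile_high, bowl's own z axis and vertical below 0.08 rad and linear speed of each of tile_low, tile_high, bowl below 0.02 m/s and z of tile_high in the frame of stand_top between 0.005 and 0.015 m and z of bowl in the frame of stand_top between 0.015 and 0.025 m), for 0.2 s.
At the end, for the whole second after the job is handed in: Bat flat (0.06 rad) and at rest on the wheel's head, its square part centred within 30 mm. Terracotta tile on the stand, blue tile on it, bowl on that: each upright (0.08 rad), at rest, within 5 mm of its proper height and 35 mm of the stand's centre (horizontal distance between bat and wheel_top below 0.03 m and z of bat in the frame of wheel_top between -0.005 and 0.005 m and angle between bat's own z axis and vertical below 0.06 rad and linear speed of each of bat, tile_low, tile_high, bowl below 0.02 m/s and horizontal distance between each of tile_low, tile_high, bowl and stand_top below 0.035 m and z of tile_low in the frame of stand_top between -0.005 and 0.005 m and angle between each of tile_low, tile_high, bowl's own z axis and vertical below 0.08 rad and z of tile_high in the frame of stand_top between 0.005 and 0.015 m and z of bowl in the frame of stand_top between 0.015 and 0.025 m); the robot touches nothing.
It fails at once if a tile or the bowl tips by more than 0.3 rad (angle between any of tile_low, tile_high, bowl's own z axis and vertical above 0.3 rad).
It fails at once if a tile or the bowl is lifted more than 15 mm above where it stood (z of tile_low in the frame of stand_top above 0.027 m or z of tile_high in the frame of stand_top above 0.037 m or z of bowl in the frame of stand_top above 0.047 m).
It fails at once if a tile or the bowl shifts more than 50 mm (distance of any of tile_low, tile_high, bowl from where it was at the start of the episode above 0.05 m).
It fails at once if a bystander is moved more than 40 mm (distance of any of glaze_jar, pinch_pot, mug, wood_rib, brush, roller_guide from where it was at the start of the episode above 0.04 m).
It also fails if it takes over 51 s, if anything falls off the work surface, if the arm or the gripper's body presses on something with over 40 N, if the wrist force passes 120 N, or if a joint passes its speed limit or range.

### The arm

A 6-joint arm with a two-finger parallel gripper is mounted at the origin on the work surface. World frame = base frame: x ahead of the robot, y to its left, z up, the work surface at z = 0. Lengths are in m, angles in rad, forces in N, time in s.
With the tool pointing down it reaches from about 0.25 to 0.8 m from the base axis. Payload 8.5 kg.
Tool frame: the origin (TCP) lies at the very end of the fingers, on their centre line; the grasp point (between the pads) lies 19 mm behind it (grip_point_offset is the z of the grasp point in the tool frame, in m); z points along the fingers, y is the direction in which the jaws open and shut (so a half turn about z gives the same grasp; the last joint's range is limited). The gripper opens to 85 mm and grips with 20 to 120 N. Pads are 22 mm wide; open, the fingers measure 114 mm over their backs; the gripper's body (76 mm by 85 mm) begins 54 mm behind the grasp point. The pads swing forward as they close: fully open they stand 13 mm farther back than shut.
Start: joints at [1.251, 0.238, -0.013, 1.319, 0, 1.571], TCP at [0.165, 0.498, 0.231] pointing down, gripper open.
Joint ranges: [-2.66, 2.66], [-1.03, 1.9], [-1.14, 1.46], [-1.82, 2.27], [-1.45, 1.34], [-3.14, 3.14]. Speed limits (rad/s): [2.22, 2.22, 2.79, 3.14, 3.14, 3.14].

### API

Orientations are given as a unit quaternion [w, x, y, z].
In Python, from cell import state, snapshot, close_job, grip_point_offset gives the robot as it stands.
- The arm moves only by the shell command python3 -m crank 'ROWS'. ROWS is a JSON object of lists of equal length, an entry for each row: "fingers": the closure in counts, from 0 (fully open) to 255 (shut); "offset": the shift along the world's x, y, z in mm, a list of three; "rot": the turn, a rotation vector about the world's x, y, z in rad, a list of three. A call has 1 to 12 rows; each row shifts and turns the commanded pose from where the row before left it; what a row does not reach is not made up. A row lasts 1/12 s, in which the tool goes at most 41.7 mm and 7.16 degrees, less where a joint would pass 70% of its speed; a pose out of reach is approached as far as the arm can. A call with a gripper value outside its range is refused whole. The fingers move at their own pace and stop on an object; the grip force is fixed at half the most. Time passes only in rows, so rows that do not move let the fingers close. It gives the time, the measured TCP pose, the force and the opening at its end, in the units of the state.
- state(): the state, without advancing time (a new reading comes with each control period).
- snapshot(name): name is "side" or "top"; returns a dict with "pixels" (420x560x3 uint8, red, green, blue), "depth" (420x560 float32, m along the optical axis (not along the pixel's ray), 0 where there is no reading), "mtx" (3x3 intrinsics, pixels), "k1" (the pictures are not rectified: a ray, as slopes to the right and down, at radius r is drawn at 1 + k1 r^2 times it, then the intrinsics apply), "R" (3x3) and "t" (3): a world point X has camera coordinates R X + t. Camera axes: x right, y down, z forward; pixel columns grow to the right and rows downward; lengths in m; the calibration is good to about 2 mm. A picture is of the moment at which its call begins.
- close_job(): hands the job in, once; it reports no verdict.
The state is a dict: "clock": time; "q": joint angles; "joint_velocities": joint speeds; "joint_torque": joint torques, N m; "tool_pos": TCP position; "tcp_rot": TCP orientation; "ft_force": force on the tool from outside, world axes, zero at the start; "torque": the same for the moment, N m; "opening": opening from 0.0 (shut) to 1.0 (fully open).
Only numpy, scipy, OpenCV 4.12 (cv2) and the standard library are available. Lean on these libraries where they do the work, as an engineer would, in place of code of your own. Each camera call takes 0.05 s, during which the arm holds its last target.

## Working session

There is one attempt and no reset: what is moved stays moved. The work goes in short steps, Python scripts to look and compute and a shell command to move; the robot and the scene stay as the last step left them, time stands still between calls to the robot, and variables do not carry over. Pictures are saved under pics/ and viewed, and the job is handed in when it is done.

```bash
ls; mkdir -p pics; python3 - <<'E'
from cell import state, snapshot, grip_point_offset
import cv2,numpy as np
print(grip_point_offset, state())
for n in("top","side"):
    s=snapshot(n); cv2.imwrite(f"pics/{n}0.png",s["pixels"][:,:,::-1]); np.savez(f"{n}0.npz",**s)
    print(n,s["mtx"],s["k1"],s["R"],s["t"])
E
```

```text
pics
-0.0187 {'clock': 0.0, 'q': array([ 1.25099685e+00,  2.38770072e-01, -1.42417796e-02,  1.31919272e+00,
        3.17535837e-05,  1.57082003e+00]), 'joint_velocities': array([-1.18007276e-04, -1.40354228e-05, -2.59066360e-04, -1.08399617e-03,
       -2.49608087e-05, -1.58986616e-05]), 'joint_torque': array([ 2.73685455e-04, -5.38782763e+01,  3.46438229e+01,  1.85804319e-02,
       -7.87508930e-05,  1.51192177e-05]), 'tool_pos': array([0.16491044, 0.49799879, 0.23068809]), 'tcp_rot': array([-1.27775700e-04,  1.59230897e-01,  9.87241118e-01, -6.92612669e-04]), 'ft_force': array([0.77046551, 0.13414798, 1.03937515]), 'torque': array([ 0.05618503,  0.04170766, -0.00898733]), 'opening': 0.998317760724868}
top [[436.43980763   0.         280.28758258]
 [  0.         436.43980763 209.79341261]
 [  0.           0.           1.        ]] 0.008284782772445445 [[-0.02026902 -0.99971129 -0.01290382]
 [-0.99813122  0.02097779 -0.05739333]
 [ 0.05764745  0.0117164  -0.99826825]] [0.01471053 0.55711513 1.2247262 ]
side [[543.36137111   0.         273.23932478]
 [  0.         543.36137111 219.70779793]
 [  0.           0.           1.        ]] 0.0036995671715189388 [[-0.7879063  -0.61577646  0.0047972 ]
 [-0.41584196  0.52630551 -0.74167242]
 [ 0.45417962 -0.58636325 -0.67074512]] [0.4205971  0.27789802 1.7527638 ]
```

View pics/top0.png

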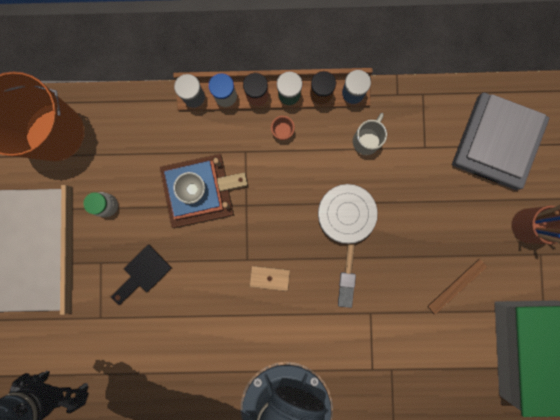

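View pics/side0.png

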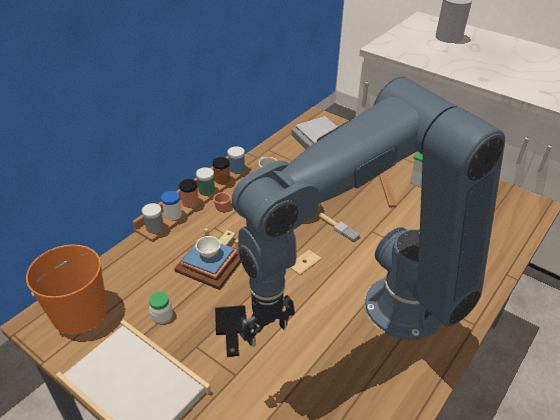

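Top view: the stand and stack are near pixel (197,190), with the tongue going right to (246,181). The wheel head is at (348,213), the black decoy at (142,273) and the gripper at (45,395). Next I'll zoom in and measure.

```bash
cat > h.py <<'E'
import numpy as np,cv2
def load(n):
    d=dict(np.load(n)); return d
def ray(s,uv):
    k=float(s["k1"]);D=np.array([k,0,0,0,0])
    p=cv2.undistortPoints(np.array(uv,float).reshape(-1,1,2),s["mtx"],D).reshape(-1,2)
    d=np.c_[p,np.ones(len(p))]@s["R"]; c=-s["R"].T@s["t"]
    return c,d
def plane(s,uv,z):
    c,d=ray(s,uv); return c+d*((z-c[2])/d[:,2])[:,None]
def proj(s,X):
    r,_=cv2.Rodrigues(s["R"]); 
    return cv2.projectPoints(np.array(X,float).reshape(-1,1,3),r,s["t"],s["mtx"],np.array([float(s["k1"]),0,0,0,0]))[0].reshape(-1,2)
def points(s):
    H,W=s["depth"].shape; u,v=np.meshgrid(np.arange(W),np.arange(H))
    c,d=ray(s,np.c_[u.ravel(),v.ravel()]); return (c+d*s["depth"].ravel()[:,None]).reshape(H,W,3)
E
python3 - <<'E'
from h import *
s=load("top0.npz"); im=s["pixels"][:,:,::-1]
c=im[140:250,150:260]; cv2.imwrite("pics/topz.png",cv2.resize(c,None,fx=5.4,fy=5.4,interpolation=cv2.INTER_CUBIC))
s=load("side0.npz"); im=s["pixels"][:,:,::-1]
c=im[210:300,160:260]; cv2.imwrite("pics/sidez.png",cv2.resize(c,None,fx=6,fy=6,interpolation=cv2.INTER_CUBIC))
s=load("top0.npz");P=points(s)
np.set_printoptions(precision=3,suppress=True)
for uv in [(232,183),(244,180),(348,213),(348,235),(325,213),(340,230),(240,200),(200,168),(172,195)]: print(uv,P[uv[1],uv[0]])
E
```

```text
(232, 183) [0.635 0.138 0.029]
(244, 180) [0.643 0.104 0.029]
(348, 213) [ 0.542 -0.181  0.067]
(348, 235) [ 0.482 -0.179  0.073]
(325, 213) [ 0.543 -0.119  0.065]
(340, 230) [ 0.496 -0.158  0.07 ]
(240, 200) [ 0.589  0.12  -0.005]
(200, 168) [0.677 0.224 0.05 ]
(172, 195) [0.603 0.302 0.051]
```

View pics/topz.png

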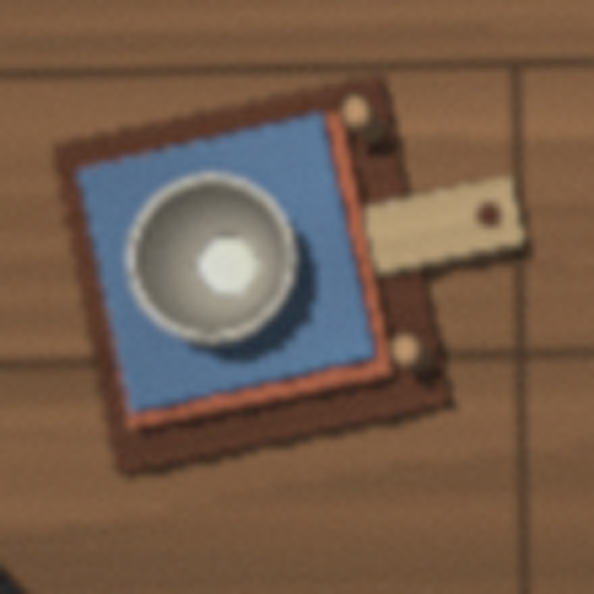

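View pics/sidez.png

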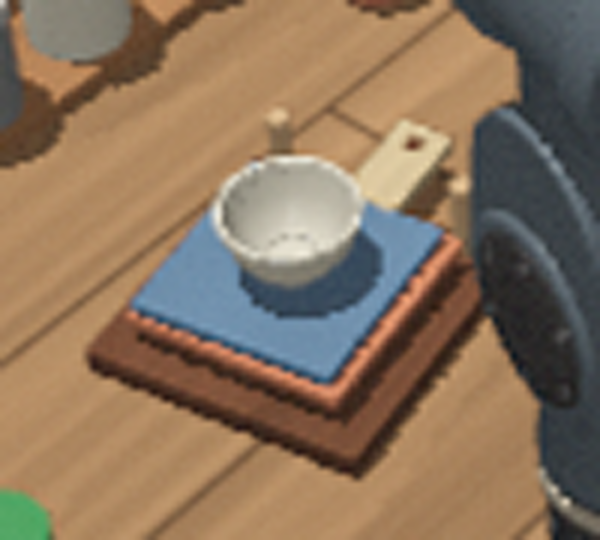

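```bash
python3 - <<'E'
from h import *
np.set_printoptions(precision=4,suppress=True)
s=load("top0.npz"); z=lambda L:np.array([(150+(x+.5)/5.4-.5,140+(y+.5)/5.4-.5) for x,y in L])
st=plane(s,z([(55,148),(375,78),(450,403),(122,470)]),.018); print("stand",st,st.mean(0))
e=st[1]+st[2]-st[0]-st[3]; print("-y ang",np.arctan2(e[1],e[0]))
e=st[3]+st[2]-st[0]-st[1]; print("-x ang",np.arctan2(e[1],e[0])-np.pi/2*0, [np.linalg.norm(st[i]-st[i-1]) for i in range(4)])
pg=plane(s,z([(355,110),(405,350)]),.071); print("pegs",pg,pg.mean(0),np.linalg.norm(pg[0]-pg[1]),np.arctan2(*(pg[0]-pg[1])[[1,0]]))
# tongue mask
hsv=cv2.cvtColor(s["pixels"],cv2.COLOR_RGB2HSV); print(hsv[183,232],hsv[180,250])
m=cv2.inRange(hsv,(12,50,140),(30,140,255)); roi=np.zeros_like(m); roi[165:200,215:252]=255; m&=roi
n,l,stt,_=cv2.connectedComponentsWithStats(m); i=1+stt[1:,4].argmax(); m=(l==i).astype(np.uint8)
c=max(cv2.findContours(m,0,1)[0],key=len); 
W=plane(s,np.argwhere(m)[:,::-1],.030); 
r=cv2.minAreaRect((W[:,:2]*1000).astype(np.float32)); print("tongue rect mm",r, cv2.boxPoints(r))
tg=plane(s,z([(367,207),(515,178),(525,245),(375,275)]),.030); print("tongue corners",tg)
e=tg[1]+tg[2]-tg[0]-tg[3]; print("ang",np.arctan2(e[1],e[0]),"end mid",(tg[1]+tg[2])/2,np.linalg.norm(tg[1]-tg[2]),np.linalg.norm(tg[0]-tg[1]))
# wheel
P=points(s); d=(abs(P[:,:,2]-.07)<.012)&(abs(P[:,:,0]-.54)<.12)&(abs(P[:,:,1]+.18)<.12)
v,u=np.nonzero(d); print(len(v)); 
m=d.astype(np.uint8); m=cv2.morphologyEx(m,cv2.MORPH_OPEN,np.ones((5,5)))
c=max(cv2.findContours(m,0,1)[0],key=cv2.contourArea)[:,0]; 
print("ell px",cv2.fitEllipse(c)); Wc=plane(s,c,.07); print("wheel circ",cv2.minEnclosingCircle((Wc[:,:2]*1000).astype(np.float32)),cv2.fitEllipse((Wc[:,:2]*1000).astype(np.float32)))
# bowl / blue tile
mb=cv2.inRange(hsv,(95,80,60),(125,255,255)); roi=np.zeros_like(m); roi[140:240,150:235]=255; mb&=roi
W=plane(s,np.argwhere(mb)[:,::-1],.050);print("blue",cv2.minAreaRect((W[:,:2]*1000).astype(np.float32)))
E
```

```text
stand [[0.6871 0.3457 0.018 ]
 [0.7208 0.1753 0.018 ]
 [0.5474 0.138  0.018 ]
 [0.5158 0.3111 0.018 ]] [0.6178 0.2425 0.018 ]
-y ang -1.3828673993119533
-x ang -2.935914234774608 [np.float64(0.17482501284840654), np.float64(0.1736212087360133), np.float64(0.1773627783415077), np.float64(0.17603154292212553)]
pegs [[0.6946 0.1777 0.071 ]
 [0.572  0.1539 0.071 ]] [0.6333 0.1658 0.071 ] 0.12486148973830147 0.19179790523398269
[ 18  89 177] [ 13 124 123]
tongue rect mm ((640.9954833984375, 140.01438903808594), (35.182804107666016, 80.2527084350586), 11.552887916564941) [[615.7243 175.8047]
 [631.7967  97.1779]
 [666.2667 104.2241]
 [650.1943 182.8509]]
tongue corners [[0.6505 0.1786 0.03  ]
 [0.664  0.1008 0.03  ]
 [0.6287 0.0961 0.03  ]
 [0.6146 0.1748 0.03  ]]
ang -1.3960221441554286 end mid [0.6464 0.0984 0.03  ] 0.03567238286342727 0.07897292061366801
2688
ell px ((347.42828369140625, 213.03509521484375), (57.091251373291016, 57.66850662231445), 152.94900512695312)
wheel circ ((542.1038208007812, -179.06500244140625), 79.9117202758789) ((541.854736328125, -179.2449493408203), (154.80596923828125, 156.27674865722656), 88.66309356689453)
blue ((620.3208618164062, 248.27276611328125), (127.44965362548828, 126.60530853271484), 12.088224411010742)
```

Everything agrees with the given sizes:

| Quantity | Value |
|---|---|
| Stand centre | (0.618, 0.243) |
| Stand -y heading | -1.38 rad |
| Grip point | (0.644, 0.1195, 0.024) |
| Wheel centre | (0.542, -0.179), r = 80 mm |

I'll move above the grip point, turning by -1.06 rad.

```bash
python3 -m crank '{"fingers":[0,0,0,0,0,0,0,0,0,0,0,0],"offset":[[26,-20,0],[26,-20,0],[26,-20,0],[26,-20,0],[26,-20,0],[26,-20,0],[26,-20,0],[26,-20,0],[26,-20,0],[26,-20,0],[26,-20,0],[26,-20,0]],"rot":[[0,0,-0.06],[0,0,-0.06],[0,0,-0.06],[0,0,-0.06],[0,0,-0.06],[0,0,-0.06],[0,0,-0.06],[0,0,-0.06],[0,0,-0.06],[0,0,-0.06],[0,0,-0.06],[0,0,-0.06]]}'
python3 -m crank '{"fingers":[0,0,0,0,0,0,0,0],"offset":[[26,-20,0],[26,-20,0],[26,-20,0],[26,-20,0],[26,-20,0],[26,-20,0],[0,0,0],[0,0,0]],"rot":[[0,0,-0.06],[0,0,-0.06],[0,0,-0.06],[0,0,-0.06],[0,0,-0.06],[0,0,-0.04],[0,0,0],[0,0,0]]}'
```

```text
clock: 1.1
tool_pos: [0.478, 0.257, 0.231]
tcp_rot: [-0.0, 0.498, 0.867, -0.0]
ft_force: [0.3, 1.0, 0.3]
opening: 1.003
clock: 1.77
tool_pos: [0.6338, 0.1369, 0.2299]
tcp_rot: [-0.001, 0.637, 0.771, -0.001]
ft_force: [0.1, 1.1, 0.1]
opening: 1.006
```

```bash
python3 -m crank '{"fingers":[0,0,0,0,0,0,0,0,0],"offset":[[10,-18,0],[0,0,-25],[0,0,-30],[0,0,-30],[0,0,-30],[0,0,-30],[0,0,-20],[0,0,0],[0,0,0]],"rot":[[0,0,0],[0,0,0],[0,0,0],[0,0,0],[0,0,0],[0,0,0],[0,0,0],[0,0,0],[0,0,0]]}'
python3 - <<'E'
from h import *
from cell import snapshot
for n in("top","side"):
    s=snapshot(n); np.savez(f"{n}1.npz",**s); im=s["pixels"][:,:,::-1]
    c=im[130:260,150:310] if n=="top" else im[170:300,160:320]
    cv2.imwrite(f"pics/{n}1.png",cv2.resize(c,None,fx=4.5,fy=4.5,interpolation=cv2.INTER_CUBIC))
E
```

```text
clock: 2.52
tool_pos: [0.6417, 0.121, 0.0659]
tcp_rot: [-0.001, 0.636, 0.772, -0.001]
ft_force: [0.2, -0.5, 0.1]
opening: 1.0
```

View pics/top1.png

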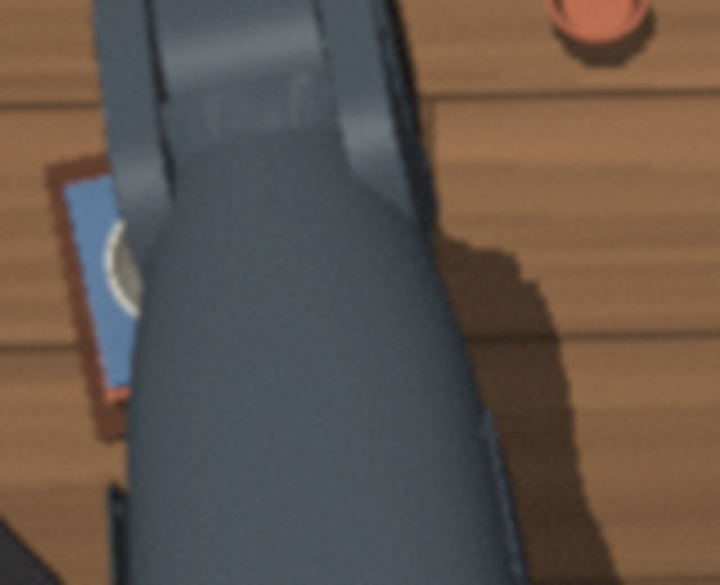

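View pics/side1.png

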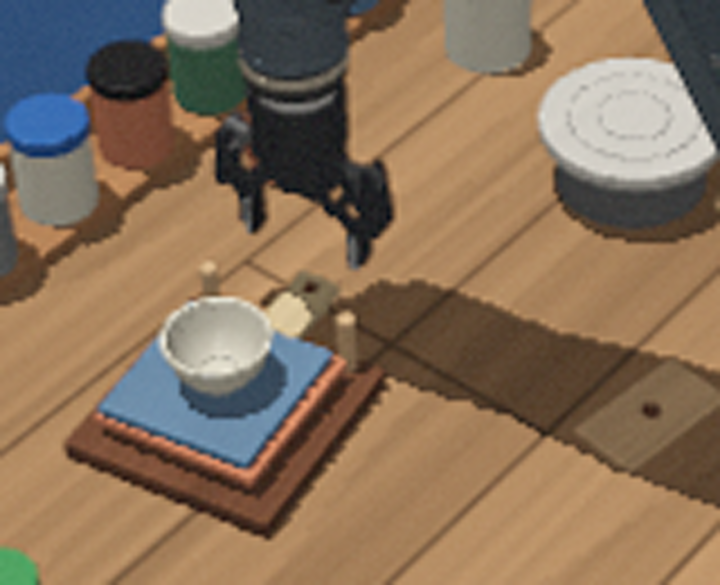

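The side view shows the open fingers (tips at crop pixels (255,225) and (355,262)) straddling the tongue at (308,290). The stack is untouched. I'll descend and grip.

```bash
python3 -m crank '{"fingers":[0,0,0,0,0,0,0],"offset":[[3,-3,-20],[0,0,-15],[0,0,-12],[0,0,-8],[0,0,-5],[0,0,0],[0,0,0]],"rot":[[0,0,0],[0,0,0],[0,0,0],[0,0,0],[0,0,0],[0,0,0],[0,0,0]]}'
python3 -c "
from cell import state;s=state();print(s['tool_pos'],s['tcp_rot'],s['ft_force'])"
```

```text
clock: 3.2
tool_pos: [0.6465, 0.1175, 0.0072]
tcp_rot: [0.0, 0.636, 0.771, 0.0]
ft_force: [-0.2, 0.6, -0.8]
opening: 1.001
[0.64653626 0.11752076 0.00722972] [3.29567988e-04 6.36406976e-01 7.71353281e-01 4.08592772e-04] [-0.20988138  0.62261936 -0.76806439]
```

```bash
python3 -m crank '{"fingers":[0,60,110,255,255,255,255,255,255],"offset":[[-1.5,0,0],[0,0,0],[0,0,0],[0,0,0],[0,0,0],[0,0,0],[0,0,0],[0,0,0],[0,0,0]],"rot":[[0,0,0],[0,0,0],[0,0,0],[0,0,0],[0,0,0],[0,0,0],[0,0,0],[0,0,0],[0,0,0]]}'
python3 - <<'E'
from h import *
from cell import snapshot,state
print(state()["tool_pos"],state()["ft_force"],state()["torque"])
s=snapshot("side"); np.savez("side2.npz",**s); im=s["pixels"][:,:,::-1]
cv2.imwrite("pics/side2.png",cv2.resize(im[170:300,160:320],None,fx=4.5,fy=4.5,interpolation=cv2.INTER_CUBIC))
E
```

```text
clock: 3.95
tool_pos: [0.6448, 0.1174, 0.0068]
tcp_rot: [0.0, 0.636, 0.771, 0.0]
ft_force: [-1.0, 0.1, 5.2]
opening: 0.407
[0.64481911 0.11739838 0.00675747] [-1.01085296  0.13589617  5.19414664] [-0.04142163  0.15539322  0.08283886]
```

View pics/side2.png

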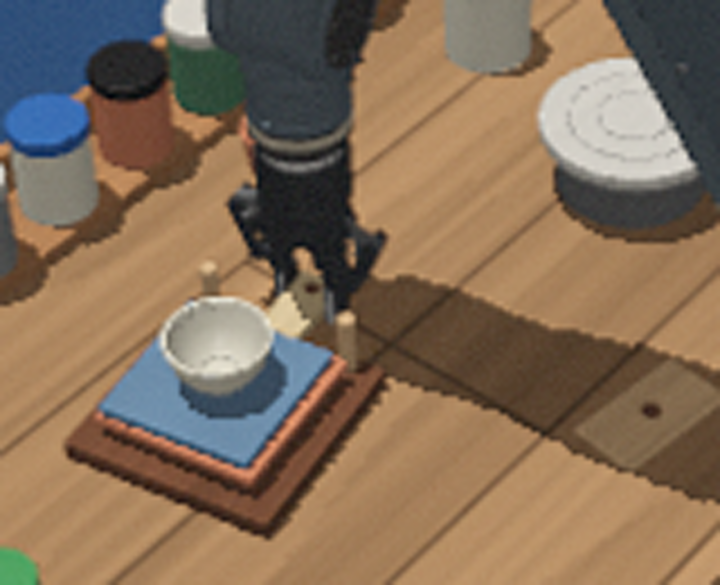

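The tongue is gripped (opening 0.407, about 35 mm) and the stack hasn't moved. Next I'll pull along (0.19, -0.98).

```bash
python3 -m crank '{"fingers":[255,255,255,255,255,255,255,255],"offset":[[0,0,0.5],[0.4,-2,0],[0.6,-3,0],[0.7,-3.6,0],[0.7,-3.6,0],[0.7,-3.6,0],[0.7,-3.6,0],[0.7,-3.6,0]],"rot":[[0,0,0],[0,0,0],[0,0,0],[0,0,0],[0,0,0],[0,0,0],[0,0,0],[0,0,0]]}'
python3 - <<'E'
from h import *
from cell import snapshot
s=snapshot("side"); im=s["pixels"][:,:,::-1]
cv2.imwrite("pics/side3.png",cv2.resize(im[170:300,160:320],None,fx=4.5,fy=4.5,interpolation=cv2.INTER_CUBIC))
E
```

```text
clock: 4.67
tool_pos: [0.6488, 0.0957, 0.0068]
tcp_rot: [-0.001, 0.636, 0.772, 0.001]
ft_force: [-1.5, 9.1, 3.0]
opening: 0.407
```

View pics/side3.png

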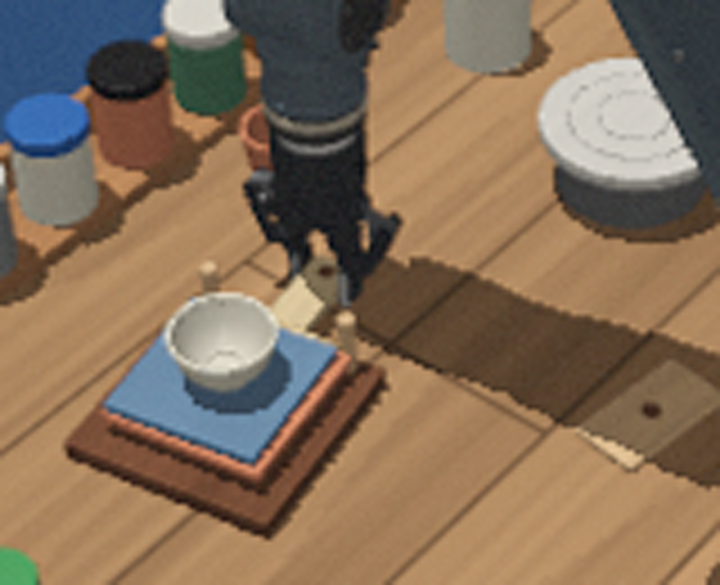

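```bash
python3 -m crank '{"fingers":[255,255,255,255,255,255,255,255,255,255,255,255],"offset":[[0.7,-3.6,0],[0.7,-3.6,0],[0.7,-3.6,0],[0.7,-3.6,0],[0.7,-3.6,0],[0.7,-3.6,0],[0.7,-3.6,0],[0.7,-3.6,0],[0.7,-3.6,0],[0.7,-3.6,0],[0.7,-3.6,0],[0.7,-3.6,0]],"rot":[[0,0,0],[0,0,0],[0,0,0],[0,0,0],[0,0,0],[0,0,0],[0,0,0],[0,0,0],[0,0,0],[0,0,0],[0,0,0],[0,0,0]]}'
python3 - <<'E'
from h import *
from cell import snapshot
s=snapshot("side"); im=s["pixels"][:,:,::-1]
cv2.imwrite("pics/side4.png",cv2.resize(im[170:300,160:320],None,fx=4.5,fy=4.5,interpolation=cv2.INTER_CUBIC))
E
```

```text
clock: 5.72
tool_pos: [0.6572, 0.0519, 0.0067]
tcp_rot: [-0.001, 0.636, 0.772, 0.0]
ft_force: [-0.7, 4.0, 0.8]
opening: 0.407
```

View pics/side4.png

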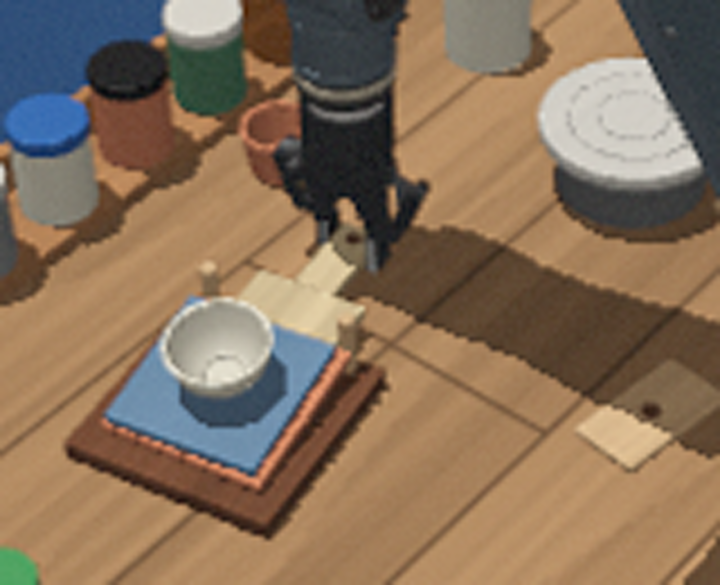

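The square part is emerging at crop pixel (305,300). The rear of the tiles has dropped gently and the bowl still sits on the blue tile. I'll keep pulling.

```bash
python3 -m crank '{"fingers":[255,255,255,255,255,255,255,255,255,255,255,255],"offset":[[0.7,-3.6,0],[0.7,-3.6,0],[0.7,-3.6,0],[0.7,-3.6,0],[0.7,-3.6,0],[0.7,-3.6,0],[0.7,-3.6,0],[0.7,-3.6,0],[0.7,-3.6,0],[0.7,-3.6,0],[0.7,-3.6,0],[0.7,-3.6,0]],"rot":[[0,0,0],[0,0,0],[0,0,0],[0,0,0],[0,0,0],[0,0,0],[0,0,0],[0,0,0],[0,0,0],[0,0,0],[0,0,0],[0,0,0]]}'
python3 - <<'E'
from h import *
from cell import snapshot
s=snapshot("side"); im=s["pixels"][:,:,::-1]
cv2.imwrite("pics/side5.png",cv2.resize(im[170:300,160:320],None,fx=4.5,fy=4.5,interpolation=cv2.INTER_CUBIC))
E
```

```text
clock: 6.77
tool_pos: [0.6659, 0.0073, 0.0067]
tcp_rot: [0.0, 0.637, 0.771, -0.0]
ft_force: [-0.1, 0.1, -0.4]
opening: 0.409
```

View pics/side5.png

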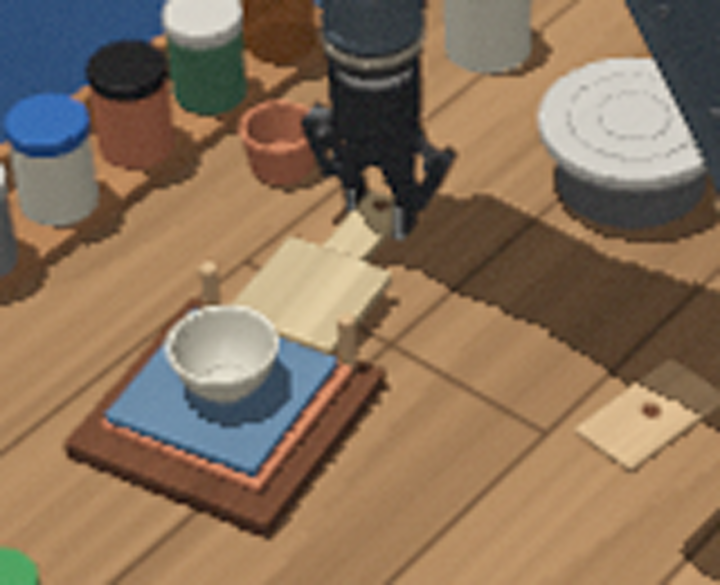

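```bash
python3 - <<'E'
from h import *
s=load("top0.npz"); print("pot",plane(s,[(283,128)],.045),"mug",plane(s,[(371,134)],.09))
E
python3 -m crank '{"fingers":[255,255,255,255,255,255,255,255],"offset":[[0.7,-4,0],[0.7,-4,0],[0.7,-4,0],[0.8,-4,0],[0.8,-4,0],[0.8,-4,0],[0.8,-4,0],[0,0,0]],"rot":[[0,0,0],[0,0,0],[0,0,0],[0,0,0],[0,0,0],[0,0,0],[0,0,0],[0,0,0]]}'
python3 - <<'E'
from h import *
from cell import snapshot
s=snapshot("side"); im=s["pixels"][:,:,::-1]
cv2.imwrite("pics/side6.png",cv2.resize(im[170:300,160:320],None,fx=4.5,fy=4.5,interpolation=cv2.INTER_CUBIC))
E
```

```text
pot [[ 0.78530729 -0.00940105  0.045     ]] mug [[ 0.75218974 -0.24591458  0.09      ]]
clock: 7.48
tool_pos: [0.6713, -0.021, 0.0067]
tcp_rot: [0.0, 0.637, 0.771, -0.0]
ft_force: [-0.4, -0.9, -1.2]
opening: 0.408
```

View pics/side6.png

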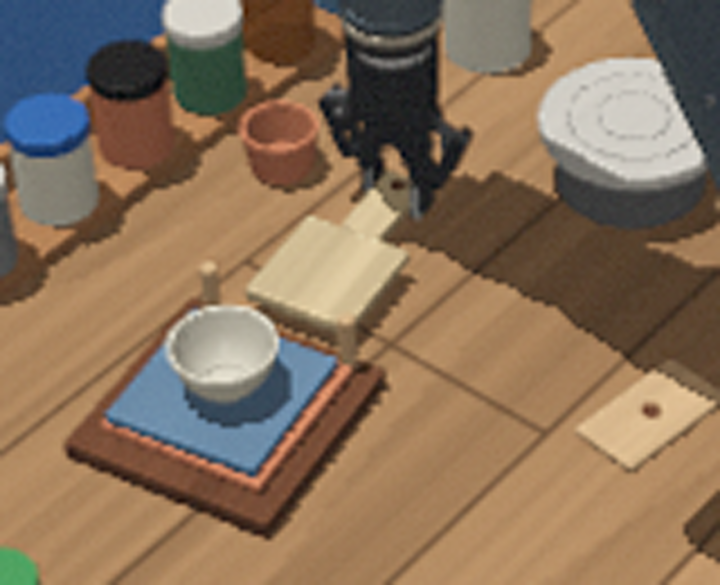

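The stack is settled upright and the bat is clear. Lift, then carry it over the wheel.

```bash
python3 -m crank '{"fingers":[255,255,255,255,255,255,255,255],"offset":[[0,0,8],[0,0,15],[0,0,20],[0,0,20],[0,0,20],[0,0,15],[0,0,7],[0,0,0]],"rot":[[0,0,0],[0,0,0],[0,0,0],[0,0,0],[0,0,0],[0,0,0],[0,0,0],[0,0,0]]}'
python3 -m crank '{"fingers":[255,255,255,255,255,255,255,255,255,255,255,255],"offset":[[-5,-12,0],[-9,-23,0],[-11,-27,0],[-11,-27,0],[-11,-27,0],[-11,-27,0],[-11,-27,0],[-11,-27,0],[-11,-27,0],[-10,-25,0],[-7,-19,0],[0,0,0]],"rot":[[0,0,0],[0,0,0],[0,0,0],[0,0,0],[0,0,0],[0,0,0],[0,0,0],[0,0,0],[0,0,0],[0,0,0],[0,0,0],[0,0,0]]}'
python3 - <<'E'
from h import *
from cell import snapshot,state
print(state()["tool_pos"])
for n in("top","side"):
    s=snapshot(n); np.savez(f"{n}7.npz",**s); im=s["pixels"][:,:,::-1]
    c=im[130:280,280:450] if n=="top" else im[100:260,180:380]
    cv2.imwrite(f"pics/{n}7.png",cv2.resize(c,None,fx=3.7,fy=3.7,interpolation=cv2.INTER_CUBIC))
E
```

```text
clock: 8.2
tool_pos: [0.6722, -0.0199, 0.1141]
tcp_rot: [0.001, 0.636, 0.771, 0.001]
ft_force: [0.1, -0.1, -1.0]
opening: 0.409
clock: 9.2
tool_pos: [0.5605, -0.2916, 0.1103]
tcp_rot: [-0.001, 0.638, 0.77, -0.001]
ft_force: [0.0, 0.5, -1.2]
opening: 0.408
[ 0.56045042 -0.29160257  0.11033293]
```

View pics/top7.png

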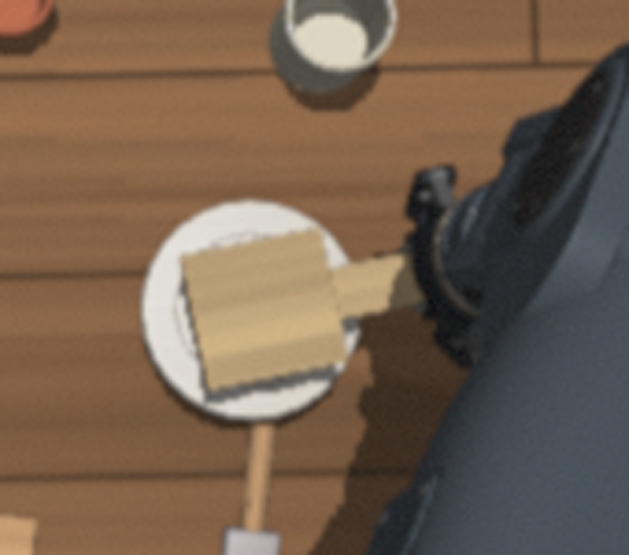

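View pics/side7.png

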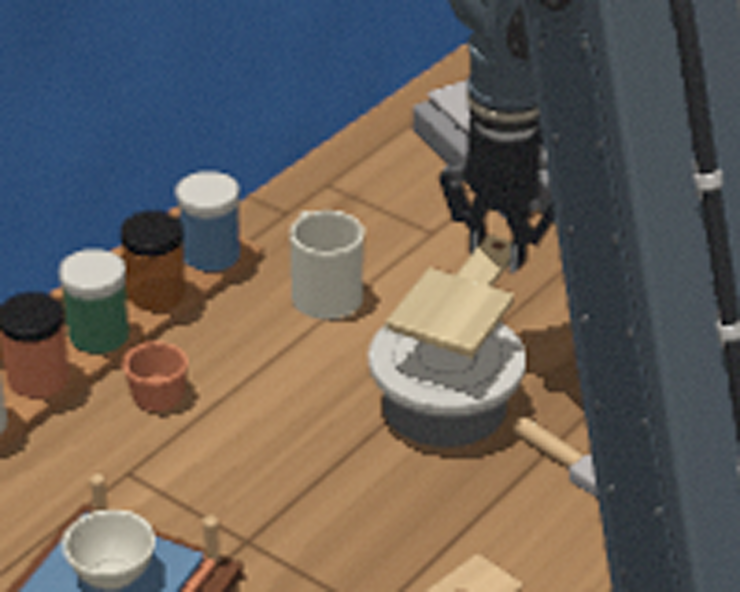

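The bat is held level over the wheel, with its square corners at crop pixels (182,257), (322,230), (347,362) and (208,392). I'll measure its centre and tilt.

```bash
python3 - <<'E'
from h import *
s=load("top7.npz"); np.set_printoptions(precision=4,suppress=True)
uv=np.array([(280+(x+.5)/3.7-.5,130+(y+.5)/3.7-.5) for x,y in [(182,257),(322,230),(347,362),(208,392)]])
P=points(s); m=np.zeros(s["depth"].shape,np.uint8); cv2.fillConvexPoly(m,uv.astype(np.int32),1); m=cv2.erode(m,np.ones((7,7)))
Q=P[m>0]; A=np.c_[Q[:,0]-Q[:,0].mean(),Q[:,1]-Q[:,1].mean(),np.ones(len(Q))]; print("plane",np.linalg.lstsq(A,Q[:,2],rcond=None)[0])
W=plane(s,uv,.1336); print(W,W.mean(0),np.linalg.norm(W[1]-W[0]),np.linalg.norm(W[2]-W[1]))
E
```

```text
plane [-0.4426  1.4428  0.1389]
[[ 0.5755 -0.1236  0.1336]
 [ 0.5922 -0.2212  0.1336]
 [ 0.5002 -0.2356  0.1336]
 [ 0.4814 -0.1391  0.1336]] [ 0.5373 -0.1799  0.1336] 0.09906263219615244 0.09311719634813412
```

```bash
python3 - <<'E'
from h import *
s=load("top7.npz"); np.set_printoptions(precision=4,suppress=True)
P=points(s); m=np.zeros(s["depth"].shape,np.uint8)
uv=np.array([(280+(x+.5)/3.7-.5,130+(y+.5)/3.7-.5) for x,y in [(182,257),(322,230),(347,362),(208,392)]])
cv2.fillConvexPoly(m,uv.astype(np.int32),1); m=cv2.erode(m,np.ones((7,7)))
Q=P[m>0]; Q=Q[abs(Q[:,2]-np.median(Q[:,2]))<.02]; A=np.c_[Q[:,0]-Q[:,0].mean(),Q[:,1]-Q[:,1].mean(),np.ones(len(Q))]; print("plane",len(Q),np.linalg.lstsq(A,Q[:,2],rcond=None)[0])
E
python3 -m crank '{"fingers":[255,255,255,255,255,255],"offset":[[4,0,0],[0,0,-12],[0,0,-14],[0,0,-10],[0,0,0],[0,0,0]],"rot":[[0,0,0],[0,0,0],[0,0,0],[0,0,0],[0,0,0],[0,0,0]]}'
python3 -c "
from cell import state;s=state();print(s['tool_pos'],s['ft_force'],s['torque'])"
```

```text
plane 995 [-0.0025 -0.0096  0.1321]
clock: 9.8
tool_pos: [0.567, -0.2871, 0.0751]
tcp_rot: [-0.001, 0.636, 0.772, -0.0]
ft_force: [-0.0, 0.9, -0.6]
opening: 0.404
[ 0.56703668 -0.28710403  0.07513253] [-3.56105966e-04  9.34327602e-01 -6.27144275e-01] [-0.08464775 -0.0199626  -0.04694407]
```

```bash
python3 -m crank '{"fingers":[255,255,255,255,255,255,255],"offset":[[-2,0,-5],[0,0,-4],[0,0,-2],[0,0,-1],[0,0,-1],[0,0,0],[0,0,0]],"rot":[[0,0,0],[0,0,0],[0,0,0],[0,0,0],[0,0,0],[0,0,0],[0,0,0]]}'
python3 -m crank '{"fingers":[255,255,255],"offset":[[0,0,-1],[0,0,-1],[0,0,0]],"rot":[[0,0,0],[0,0,0],[0,0,0]]}'
```

```text
clock: 10.38
tool_pos: [0.5652, -0.2881, 0.0629]
tcp_rot: [0.0, 0.636, 0.771, -0.0]
ft_force: [-0.3, -0.1, -1.2]
opening: 0.41
clock: 10.63
tool_pos: [0.565, -0.288, 0.0606]
tcp_rot: [-0.0, 0.636, 0.771, -0.0]
ft_force: [0.3, 0.1, -2.0]
opening: 0.406
```

```bash
python3 -m crank '{"fingers":[255,255,255],"offset":[[0,0,-0.8],[0,0,0],[0,0,0]],"rot":[[0,0,0],[0,0,0],[0,0,0]]}'
python3 -m crank '{"fingers":[255,255,255],"offset":[[0,0,-0.8],[0,0,0],[0,0,0]],"rot":[[0,0,0],[0,0,0],[0,0,0]]}'
python3 -m crank '{"fingers":[255,255,255],"offset":[[0,0,-0.5],[0,0,0],[0,0,0]],"rot":[[0,0,0],[0,0,0],[0,0,0]]}'
```

```text
clock: 10.88
tool_pos: [0.5651, -0.288, 0.0599]
tcp_rot: [-0.0, 0.636, 0.771, -0.0]
ft_force: [-0.4, 0.6, -1.4]
opening: 0.407
clock: 11.13
tool_pos: [0.5652, -0.2881, 0.0592]
tcp_rot: [-0.0, 0.636, 0.771, -0.0]
ft_force: [-0.0, -0.1, -1.2]
opening: 0.412
clock: 11.38
tool_pos: [0.5652, -0.2881, 0.0588]
tcp_rot: [0.0, 0.636, 0.771, 0.0]
ft_force: [-0.4, -0.1, -0.1]
opening: 0.41
```

```bash
python3 -m crank '{"fingers":[255,255,255],"offset":[[0,0,-0.5],[0,0,0],[0,0,0]],"rot":[[0,0,0],[0,0,0],[0,0,0]]}'
python3 -m crank '{"fingers":[255,255,255],"offset":[[0,0,-0.4],[0,0,0],[0,0,0]],"rot":[[0,0,0],[0,0,0],[0,0,0]]}'
```

```text
clock: 11.63
tool_pos: [0.5652, -0.2881, 0.0586]
tcp_rot: [0.0, 0.636, 0.771, 0.0]
ft_force: [-1.4, -0.4, 5.1]
opening: 0.408
clock: 11.88
tool_pos: [0.5653, -0.2881, 0.0584]
tcp_rot: [0.0, 0.636, 0.771, 0.0]
ft_force: [-2.2, 0.4, 6.7]
opening: 0.409
```

The bat touches the wheel (force 5–7 N). Release and rise.

```bash
python3 -m crank '{"fingers":[140,125,110,90,60,0,0,0,0,0],"offset":[[0,0,0],[0,0,0],[0,0,0],[0,0,0],[0,0,0],[0,0,0],[0,0,0],[0,0,0],[0,0,0],[0,0,0]],"rot":[[0,0,0],[0,0,0],[0,0,0],[0,0,0],[0,0,0],[0,0,0],[0,0,0],[0,0,0],[0,0,0],[0,0,0]]}'
python3 -m crank '{"fingers":[0,0,0,0,0,0,0,0,0,0],"offset":[[0,0,8],[0,0,15],[0,0,20],[0,0,25],[0,0,25],[0,-15,20],[0,-25,10],[0,-25,0],[0,-10,0],[0,0,0]],"rot":[[0,0,0],[0,0,0],[0,0,0],[0,0,0],[0,0,0],[0,0,0],[0,0,0],[0,0,0],[0,0,0],[0,0,0]]}'
python3 - <<'E'
from h import *
from cell import snapshot,state
for n in("top","side"):
    s=snapshot(n); np.savez(f"{n}8.npz",**s); im=s["pixels"][:,:,::-1]
    c=im[90:270,150:420] if n=="top" else im[130:300,160:400]
    cv2.imwrite(f"pics/{n}8.png",cv2.resize(c,None,fx=2.9,fy=2.9,interpolation=cv2.INTER_CUBIC))
E
```

```text
clock: 12.72
tool_pos: [0.5651, -0.2881, 0.0578]
tcp_rot: [-0.0, 0.636, 0.771, -0.0]
ft_force: [0.0, -0.3, -0.2]
opening: 1.001
clock: 13.55
tool_pos: [0.5648, -0.3651, 0.1809]
tcp_rot: [0.0, 0.637, 0.771, -0.0]
ft_force: [0.1, 0.8, -0.5]
opening: 1.002
```

View pics/top8.png

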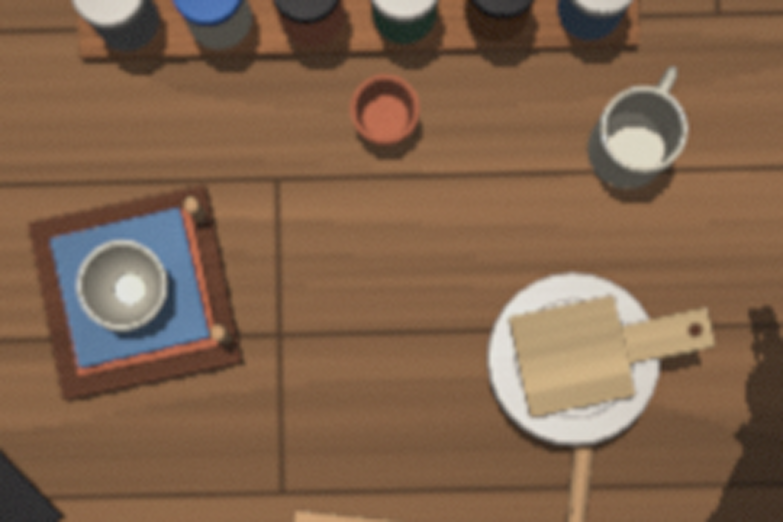

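View pics/side8.png

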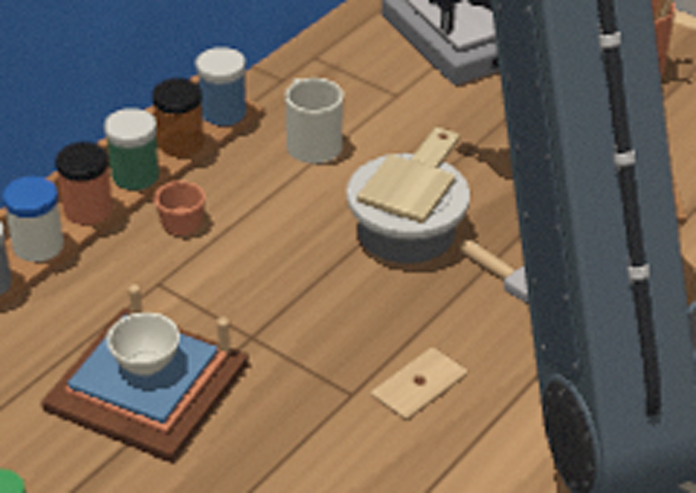

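```bash
python3 - <<'E'
from h import *
from cell import state
s=load("top8.npz"); np.set_printoptions(precision=4,suppress=True)
z=lambda L:np.array([(150+(x+.5)/2.9-.5,90+(y+.5)/2.9-.5) for x,y in L])
b=z([(511,318),(615,296),(635,397),(531,417)]); print("bat",plane(s,b,.082).mean(0),"wheel .542 -.179")
P=points(s)
def fit(poly,k,lo,hi):
    m=np.zeros(s["depth"].shape,np.uint8); cv2.fillConvexPoly(m,np.round(poly).astype(np.int32),1); m=cv2.erode(m,np.ones((k,k)))
    Q=P[m>0];Q=Q[(Q[:,2]>lo)&(Q[:,2]<hi)]; A=np.c_[Q[:,0]-Q[:,0].mean(),Q[:,1]-Q[:,1].mean(),np.ones(len(Q))]; print("plane",len(Q),np.linalg.lstsq(A,Q[:,2],rcond=None)[0])
fit(b,5,.06,.1)
t=z([(50,237),(183,210),(212,341),(78,368)]); print("blue",plane(s,t,.038).mean(0)); fit(t,5,.02,.047)
print("bowl",plane(s,z([(122,285)]),.083),"stand .618 .243")
print(state()["joint_velocities"],state()["ft_force"])
E
```

```text
bat [ 0.5418 -0.1772  0.082 ] wheel .542 -.179
plane 1033 [-0.0004 -0.0005  0.0811]
blue [0.6188 0.2418 0.038 ]
plane 1267 [0.0017 0.0022 0.0374]
bowl [[0.6176 0.2406 0.083 ]] stand .618 .243
[ 0.017  -0.0071 -0.012   0.0002  0.0033  0.0015] [0.4802 0.3936 0.9356]
```

The bat is within 2 mm of the wheel centre and flat. The tile and bowl are within 3 mm of the stand centre and level. Let the arm settle, then hand in.

```bash
python3 -m crank '{"fingers":[0,0,0,0],"offset":[[0,0,0],[0,0,0],[0,0,0],[0,0,0]],"rot":[[0,0,0],[0,0,0],[0,0,0],[0,0,0]]}' && python3 -c "
from cell import close_job; print(close_job())"
```

```text
clock: 13.98
tool_pos: [0.5653, -0.3623, 0.1808]
tcp_rot: [-0.0, 0.636, 0.772, -0.0]
ft_force: [0.4, -0.0, 0.1]
opening: 0.997
the job is handed in; nothing more can be done
None
```

I slid the bat about 141 mm out between the pegs by its tongue, laid it on the banding wheel, released it and handed the job in at about 14 s.

Checks from the last pictures, taken before hand-in:
- **Bat:** its centre is about 2 mm from the wheel's centre. Its top is at 81 mm (82 expected) with a tilt under 0.001 rad.
- **Stack:** the blue tile and the bowl are within about 3 mm of the stand's centre. The blue tile's top is at 37.4 mm (38 expected) with a tilt under 0.003 rad.
- **Not measured:** I judged the terracotta tile only from the pictures and the blue tile's height. I judged the bystanders in view only from the pictures, and they looked unmoved. The glaze jar was mostly out of the final crops.
- **Robot:** the gripper was open and clear, and touching nothing.

One check disagreed at first. With the bat held over the wheel, a plane fit gave a nonsense tilt because I had not filtered out bad depth readings. Refitted without them, it showed the bat level to 0.01 rad.

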